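# Free the bowl feeder and hold its run selector on the third click

## Task

The bushings in the bowl feeder have packed: take the rod from its holder, stir them round in the bowl with it until every one has been pushed clear of where it stood, keeping them all in the bowl, and stand the rod back in its holder. Then turn the feeder's spring-return knob clockwise, counting the clicks, to the third stop and not beyond it, and finish still holding it there: it springs back when let go. Leave the other things on the bench where they are.

Things in the scene. Friction and masses are not known exactly. Their poses are not given: they have to be found in the camera images.
- feeder: bench bowl feeder, fixed: a grey drum 156 mm across with an open round aluminium bowl on it (132 mm outside, 124 mm clear inside, rim 87 mm above the table, floor 40 mm above the table) and a short outlet chute on the outside at its own +x, reaching 111 mm from the axis. Origin on the bowl's axis at table height, z up
- bowl_floor (a point): centre of the bowl's inner floor, 47 mm below its rim
- bush0: one of six equal loose brass bushings in the bowl, 18 mm across, 14 mm high, 22 g, standing on end at the start in a ring some 28 to 40 mm from the bowl's axis; origin at the centre of its underside
- bush1: one of six equal loose brass bushings in the bowl, 18 mm across, 14 mm high, 22 g, standing on end at the start in a ring some 28 to 40 mm from the bowl's axis; origin at the centre of its underside
- bush2: one of six equal loose brass bushings in the bowl, 18 mm across, 14 mm high, 22 g, standing on end at the start in a ring some 28 to 40 mm from the bowl's axis; origin at the centre of its underside
- bush3: one of six equal loose brass bushings in the bowl, 18 mm across, 14 mm high, 22 g, standing on end at the start in a ring some 28 to 40 mm from the bowl's axis; origin at the centre of its underside
- bush4: one of six equal loose brass bushings in the bowl, 18 mm across, 14 mm high, 22 g, standing on end at the start in a ring some 28 to 40 mm from the bowl's axis; origin at the centre of its underside
- bush5: one of six equal loose brass bushings in the bowl, 18 mm across, 14 mm high, 22 g, standing on end at the start in a ring some 28 to 40 mm from the bowl's axis; origin at the centre of its underside
- rod: loose stirring rod, 175 mm long, 70 g: a round aluminium rod 14 mm thick and 120 mm long below a black square grip 22 x 22 mm and 55 mm long at the upper end. At the start it stands in the hole of its holder, upright or leaning by a few degrees at most. Origin at the lower tip, z along the rod towards the grip; the flats of the grip face its x and y
- rod_tip (a point): centre of the rod's lower end
- rod_grip (a point): the middle of the rod's square grip, 150 mm above the lower tip
- holder: rod holder, fixed: a grey block 64 x 64 mm, 70 mm high, with one upright hole in the middle of its top, 21 mm wide, 55 mm deep and chamfered. Origin at the centre of its underside, z up
- holder_mouth (a point): centre of the mouth of the holder's hole, 70 mm above the table; the rod fully home has its tip 55 mm below this
- selector_box: the feeder's control box, fixed: grey, 110 x 110 mm, 60 mm high, with a knob in the middle of its top that turns about the vertical, and six marks around the knob, one for each stop, from its own -x clockwise. Origin at the centre of its underside, z up
- selector (a joint): turn of the knob, rad, 0 at the resting end stop, growing clockwise seen from above. A click stop every 22.5 degrees (0.3927 rad): first 0.393, second 0.785, third 1.178, then two more to 1.96. A return spring (0.08 to 0.11 N m) always turns it back to 0 when let go; the clicks show as a ripple of 0.05 N m on that: the torque rises after a stop and falls ahead of the next, so up to about 0.16 N m is needed
- knob_bar: the knob's black bar grip, 46 x 14 mm and 36 mm high, upright sides, its top 110 mm above the table, standing on a disc 48 mm across whose top is 74 mm above the table. Origin on the turning axis at the bar's foot (74 mm above the table), x along the bar; a white line on the top marks the pointing end, its own -x. It turns with the knob; at rest its axes are those of the control box
- knob_grip (a point): on the turning axis, in the bar, 13 mm below its top and 97 mm above the table: where to grip it
- screwdriver: screwdriver with a black handle lying on the table between the robot and the feeder, about 150 mm long, its length roughly along y; origin near its middle (leave alone)
- relay: small clear relay standing on its base, 22 x 28 x 36 mm; origin at the centre of its underside (leave alone)
- tape: roll of black insulating tape lying flat, 64 mm across, 19 mm high; origin at the centre of its underside (leave alone)
- mug: white ceramic mug, 76 mm across, 90 mm high; origin at the centre of its underside (leave alone)
- contactor: grey and black contactor block, 70 x 45 mm, 72 mm high; origin at the centre of its underside (leave alone)
- spray: spray can, 52 mm across, 150 mm high; origin at the centre of its underside (leave alone)
There are look-alikes about, which are no part of the job. Leave any green or yellow look-alike of the selector_box alone.

How it is judged:
By the outcome, as a careful person would: the job done as asked, in the order asked, and still so for the second after the job is handed in, while the arm keeps its last pose, push and grip.
It also fails if it takes over 69 s, if anything falls off the work surface, if the arm or the gripper's body presses on something with over 40 N, if the wrist force passes 120 N, or if a joint passes its speed limit or range.

## Robot

A 6-joint arm with a two-finger parallel gripper is mounted at the origin on the work surface. World frame = base frame: x ahead of the robot, y to its left, z up, the work surface at z = 0. Lengths are in mm, angles in rad, forces in N, time in s.
With the tool pointing down it reaches from about 350 to 775 mm from the base axis. Payload 7.3 kg.
Tool frame: the origin (TCP) lies at the very end of the fingers, on their centre line; the grasp point (between the pads) lies 19 mm behind it; z points along the fingers, y is the line along which they close (so a half turn about z gives the same grasp; the last joint's range is limited). The gripper opens to 92 mm and grips with 3 to 60 N. Pads are 19 mm wide; open, the fingers measure 130 mm over their backs; the gripper's body (75 mm by 190 mm) begins 47 mm behind the grasp point.
Start: joints at [1.03, 0.342, 1.524, -0, 1.275, -0.146], TCP at [201.915, 484.639, 226.741] pointing down, gripper open.
Joint ranges: [-2.53, 2.53], [-0.77, 2.02], [0.04, 2.7], [-1, 4.14], [0.28, 2.66], [-3.11, 3.11]. Speed limits (rad/s): [2.57, 2.57, 3.14, 3.14, 3.14, 3.14].

## Interface

Orientations are given as [roll, pitch, yaw] about the fixed x, y, z axes, in that order (R = Rz(yaw) Ry(pitch) Rx(roll)).
In Python, from plant import bot gives the robot as it stands.
- The arm moves only by the tool apply_moves, never from a script. Its argument "motion" is text: rows parted by semicolons, each of 4 numbers parted by spaces: the shift along the tool's x, y, z in m, then the turn about the tool's z in degrees. A call has 1 to 8 rows; each row shifts and turns the commanded pose from where the row before left it, along the tool's axes as they then stand; what a row does not reach is not made up. A row lasts 1/8 s, in which the tool goes at most 62.5 mm and 10.7 degrees, less where a joint would pass 70% of its speed; a pose out of reach is approached as far as the arm can. A call with a gripper value outside its range is refused whole. "fingers" is the opening, from -1 (shut) to 1 (fully open), set as the call begins (left out, the last holds). The fingers move at their own pace and stop on an object; the grip force is fixed at half the most. Time passes only in rows, so rows that do not move let the fingers close. It gives the time, the measured TCP pose, the force, the opening and the grip force at its end, in the units of the state.
- bot.get_obs(): the state, without advancing time (a new reading comes with each control period).
- bot.capture(name): name is "scene" or "top" or "wrist"; returns a dict with "img" (420x560x3 uint8, blue, green, red), "range_z" (420x560 float32, mm along the optical axis (not along the pixel's ray), 0 where there is no reading), "fx", "fy", "cx", "cy" (pixels), "D" ([k1, k2, p1, p2, k3] as OpenCV has them; the pictures are not rectified), "world_from_camera" (4x4, takes a point from camera to world coordinates); the wrist camera has in their place "mount" (4x4, takes a point from camera to tool coordinates, whose origin is the TCP and whose axes are the flange's). Camera axes: x right, y down, z forward; pixel columns grow to the right and rows downward; lengths in mm; the calibration is good to about 2 mm. A picture is of the moment at which its call begins: read the wrist's pose just before it.
- bot.close_job(): hands the job in; it is judged then, once.
Trained networks look in a picture, given as the dict that the camera call returned (one of the last four; its "shot" number tells which), for a name from the list of things; names that differ only in an ending like _2 or _b are one class to them, and where a whole thing is asked for, a point or a joint stands for the part that bears it (a point fixed in the world has none). Each returns a list of dicts, best first, with "p" (0 to 1); they miss things now and then, are a little off and sometimes report something else, mostly with a low value. They report only what shows in the picture. A call takes as long as a camera call. They do not tell look-alikes from the thing itself.
- bot.cut_out(picture, thing): "pixels" (420x560 bool, what is visible of it) and "point" ([column, row] in pixels, amid what is visible of it).
The state is a dict: "time": time; "joint_positions": joint angles; "dq": joint speeds; "tau": joint torques, N m; "tool_pos": TCP position; "tcp_rot": TCP orientation; "contact_force": force on the tool from outside, world axes, zero at the start; "moment": the same for the moment, N m; "grip_width": finger opening in mm; "finger_force": force on a finger pad.
Only numpy, scipy, OpenCV 4.12 (cv2) and the standard library are available. Lean on these libraries where they do the work, as an engineer would, in place of code of your own. Each camera call takes 0.05 s, during which the arm holds its last target. There are 200 camera calls.

## Working session

There is one attempt and no reset: what is moved stays moved. The work goes in short steps, Python scripts to look and compute and a tool call to move; the robot and the scene stay as the last step left them, time stands still between calls to the robot, and variables do not carry over. Pictures are saved under pics/ and viewed, at most 10 in all, crops included, and the job is handed in when it is done.

Besides the shell and the picture viewer there is one more tool, called after "Request:" as name(argument=value, ...) on one line, values as JSON. apply_moves: Moves the arm, as the interface text tells. Its arguments: {"type":"object","properties":{"motion":{"type":"string"},"fingers":{"type":"number"}},"required":["motion"]}

```bash
mkdir -p pics; ls; cat > h.py <<'E'
import numpy as np, cv2
from plant import bot
def cloud(p):
    h,w=p["range_z"].shape
    u,v=np.meshgrid(np.arange(w),np.arange(h))
    K=np.array([[p["fx"],0,p["cx"]],[0,p["fy"],p["cy"]],[0,0,1.]])
    n=cv2.undistortPoints(np.stack([u,v],-1).reshape(-1,1,2).astype(float),K,np.array(p["D"],float)).reshape(h,w,2)
    z=p["range_z"][...,None]
    c=np.concatenate([n*z,z],-1)
    T=np.array(p["world_from_camera"])
    return c@T[:3,:3].T+T[:3,3]
E
python3 - <<'E'
from h import *
s=bot.get_obs(); print(s)
for n in ("top","scene"):
    p=bot.capture(n); cv2.imwrite(f"pics/{n}0.png",p["img"]); W=cloud(p); np.save(n+"0.npy",W)
    print(n,np.array(p["world_from_camera"]).round(2).tolist(),p["fx"])
    for t in ["feeder","rod","holder","selector_box","knob_bar","bush0"]:
        for d in bot.cut_out(p,t):
            m=d["pixels"]&(p["range_z"]>0)
            if m.sum()<5: continue
            q=W[m]; print(t,round(d["p"],2),np.round(d["point"]),m.sum(),"med",np.median(q,0).round(),"hi",np.percentile(q,98,axis=0).round(),"lo",np.percentile(q,2,axis=0).round())
E
```

```text
pics
{'time': 0.0, 'joint_positions': array([ 1.02999000e+00,  3.42731570e-01,  1.52501159e+00, -2.37885575e-05,
        1.27541476e+00, -1.45988623e-01]), 'dq': array([ 0.00060176,  0.0004138 ,  0.00055934, -0.00210792,  0.00047689,
        0.00119963]), 'tau': array([-3.25247474e-04, -4.31252003e+01, -2.44217402e+01,  7.16893421e-02,
        5.61510539e-02, -1.57065870e-04]), 'tool_pos': array([201.70271887, 484.26181898, 226.04227381]), 'tcp_rot': array([-3.14004072e+00, -2.05195903e-04,  2.74678174e+00]), 'contact_force': array([-0.77061859, -0.20406889,  0.90078906]), 'moment': array([-0.02525411,  0.00374894,  0.02023548]), 'finger_force': 0.0, 'grip_width': 91.65567489909665}
top [[-0.01, -0.98, 0.21, 261.84], [-1.0, 0.01, -0.01, 85.37], [0.0, -0.21, -0.98, 1275.47], [0.0, 0.0, 0.0, 1.0]] 481.60609571338404
feeder 0.98 [307. 200.] 2765 med [552.  26.  42.] hi [643.  91.  90.] lo [478. -49.  16.]
rod 0.49 [421. 199.] 220 med [ 521. -253.  168.] hi [ 550. -246.  195.] lo [ 513. -275.   54.]
holder 0.61 [406. 210.] 766 med [ 514. -246.   68.] hi [ 559. -220.   76.] lo [ 487. -285
[... 2477 characters left out ...]
 [425. 146.] 203 med [265. 464. 100.] hi [282. 493. 113.] lo [212. 452.  62.]
knob_bar 0.66 [433. 231.] 235 med [539. 438. 103.] hi [555. 456. 113.] lo [520. 423.  77.]
knob_bar 0.52 [377. 296.] 992 med [723. 268. 128.] hi [734. 295. 153.] lo [688. 248.  11.]
knob_bar 0.49 [269. 252.] 36 med [583.  39.  55.] hi [589.  46.  58.] lo [574.  31.  51.]
knob_bar 0.44 [369. 167.] 171 med [350. 293. 101.] hi [367. 309. 113.] lo [330. 279.  77.]
bush0 0.61 [271. 234.] 31 med [530.  41.  54.] hi [536.  47.  58.] lo [519.  34.  49.]
bush0 0.6 [258. 232.] 47 med [526.   8.  53.] hi [532.  16.  57.] lo [516.   0.  42.]
bush0 0.38 [268. 254.] 45 med [583.  39.  54.] hi [609.  46.  87.] lo [574.  31.  46.]
```

```bash
python3 - <<'E'
import cv2
a=cv2.imread("pics/top0.png"); cv2.imwrite("pics/a.png",cv2.resize(a[140:360,90:470],(760,440),interpolation=cv2.INTER_CUBIC))
b=cv2.imread("pics/scene0.png"); cv2.imwrite("pics/b.png",cv2.resize(b[110:340,90:490],(800,460),interpolation=cv2.INTER_CUBIC))
E
```

```text
(no output)
```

View pics/a.png

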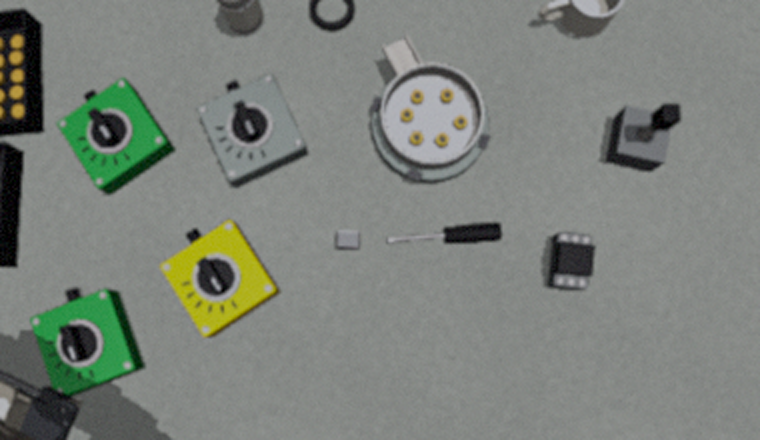

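View pics/b.png

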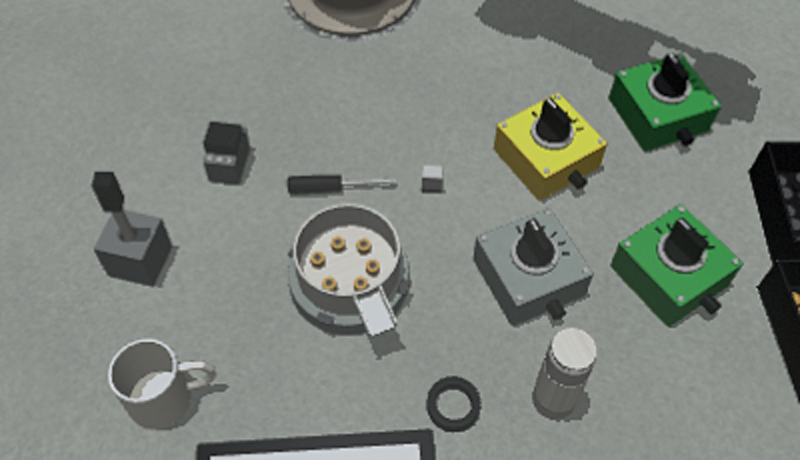

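The first picture shows the grey control box (knob at about 249,124 in the top crop), the bowl with six bushings (433,115) and the rod leaning in its holder (640,130). Green and yellow boxes are look-alikes. Next, precise measurement.

```bash
cat > m.py <<'E'
from h import *
def circ(q):
    A=np.c_[2*q[:,:2],np.ones(len(q))]; s=np.linalg.lstsq(A,(q[:,:2]**2).sum(1),rcond=None)[0]
    return s[:2],np.sqrt(s[2]+s[:2]@s[:2])
E
python3 - <<'E'
from m import *
for n in ("top","scene"):
    W=np.load(n+"0.npy").reshape(-1,3); img=cv2.imread(f"pics/{n}0.png").reshape(-1,3).astype(int)
    def near(x,y,r): return np.hypot(W[:,0]-x,W[:,1]-y)<r
    print(n,"table z",np.median(W[near(430,-100,40)][:,2]))
    # rim
    q=W[near(552,22,85)&(W[:,2]>83)&(W[:,2]<92)]; c,r=circ(q)
    for _ in range(3):
        d=np.hypot(*(q[:,:2]-c).T); q=q[abs(d-r)<4]; c,r=circ(q)
    print("rim",c,r,len(q),q[:,2].mean())
    # holder top
    m=near(535,-252,60)&(abs(W[:,2]-70)<5); q=W[m][:,:2].astype(np.float32); print("holder",cv2.minAreaRect(q),len(q))
    # rod
    m=near(535,-252,60)&(W[:,2]>80)&(W[:,2]<130); q=W[m];print("shaft",len(q),q.mean(0) if len(q) else 0)
    for a,b in((75,90),(90,105),(105,120),(120,140),(140,160),(160,180),(180,188),(188,200)):
        q=W[near(535,-252,60)&(W[:,2]>a)&(W[:,2]<b)]
        if len(q): print(a,len(q),q.mean(0).round(1),q.min(0).round(1),q.max(0).round(1))
    q=W[near(539,254,32)&(W[:,2]>105)]; print("bar",len(q),q.mean(0),cv2.minAreaRect(q[:,:2].astype(np.float32)), np.degrees(0.5*np.arctan2(2*np.cov(q[:,:2].T)[0,1],np.cov(q[:,:2].T)[0,0]-np.cov(q[:,:2].T)[1,1])))
    q=W[near(539,254,85)&(abs(W[:,2]-60)<4)]; print("box",cv2.minAreaRect(q[:,:2].astype(np.float32)),len(q))
    # bushes: yellowish colour
    ib=near(552,24,60)&(W[:,2]>44)&(W[:,2]<62)&(img[:,2]-img[:,0]>40)
    q=W[ib]; Z=q[:,:2]; _,l,cc=cv2.kmeans(Z.astype(np.float32),6,None,(3,50,.1),10,2); print("bush",len(q),cc.round(),np.bincount(l.ravel()))
    t=W[near(450,20,120)&(W[:,2]>8)&(W[:,0]<465)]; print("screwdriver/relay",t.min(0),t.max(0))
E
```

```text
top table z 0.7919368900043082
rim [550.61758634  20.00823607] 63.73259134325975 259 87.47215280489412
holder ((524.5841064453125, -258.4388427734375), (66.09666442871094, 66.54315185546875), 74.8473892211914) 439
shaft 30 [ 521.45878723 -252.51459819  101.12966293]
75 30 [ 521.6 -254.1   78. ] [ 487.1 -285.5   75. ] [ 556.2 -238.3   87.9]
90 14 [ 521.1 -252.9   98.6] [ 517.9 -259.2   90.8] [ 528.4 -248.6  104.4]
105 10 [ 521.7 -252.1  114.2] [ 518.  -258.5  107.1] [ 528.3 -249.   118.4]
120 5 [ 524.5 -246.4  139.1] [ 517.8 -246.8  138.2] [ 532.9 -245.8  139.8]
140 35 [ 519.9 -250.8  151. ] [ 512.7 -266.7  141.5] [ 535.  -244.4  159.7]
160 34 [ 518.9 -252.   170.3] [ 512.5 -269.   160.8] [ 531.6 -245.5  180. ]
180 23 [ 522.3 -253.1  185.7] [ 512.9 -268.1  181.6] [ 534.  -245.4  188. ]
188 73 [ 523.  -257.6  191.4] [ 512.9 -268.9  188.1] [ 533.4 -246.4  197.3]
bar 99 [539.6880042  255.16102544 110.69984289] ((540.11767578125, 255.4336700439453), (47.12367248535156, 13.889472961425781), 24.91672134399414) 24.699021876030926
box ((541.0336303710938, 254.78567504882812), (111.82733917236
[... 922 characters left out ...]
 -253.6  169.5] [ 515.6 -266.9  160.2] [ 537.3 -245.5  180. ]
180 37 [ 528.7 -255.5  185.2] [ 512.2 -267.4  180. ] [ 537.  -245.2  187.9]
188 66 [ 525.5 -256.1  190. ] [ 514.4 -267.8  188.1] [ 537.7 -245.9  192.8]
bar 104 [541.64996595 255.41090828 109.56423769] ((540.303955078125, 255.5710906982422), (46.63078308105469, 15.2561616897583), 23.62857437133789) 25.195095504768418
box ((540.4356079101562, 255.88192749023438), (110.63558959960938, 110.55947875976562), 24.837848663330078) 1183
bush 159 [[557.  53.]
 [546. -18.]
 [583.  -0.]
 [525.  41.]
 [523.   7.]
 [581.  38.]] [26 28 27 25 24 29]
screwdriver/relay [360.34910174 -68.54566386   8.0627654 ] [421.12142405 131.2364245   39.7054736 ]
```

```bash
cat > plan.py <<'E'
from h import *
import sys
# usage: plan(wps): wps=[(x,y,z,yawdeg,maxstep)] ; prints rows from measured pose
def plan(wps,step=55,turn=9.8,start=None):
    if start is None:
        s=bot.get_obs(); P=np.array(s["tool_pos"]); yaw=np.degrees(s["tcp_rot"][2])
    else: P=np.array(start[:3],float); yaw=start[3]
    rows=[]
    for w in wps:
        T=np.array(w[:3],float); st=w[4] if len(w)>4 else step
        dy=(w[3]-yaw+180)%360-180
        n=max(1,int(np.ceil(max(np.linalg.norm(T-P)/st,abs(dy)/turn))))
        for k in range(n):
            d=(T-P)/(n-k); dyk=((w[3]-yaw+180)%360-180)/(n-k); a=np.radians(yaw); c,s_=np.cos(a),np.sin(a)
            r=np.round([(c*d[0]+s_*d[1])/1e3,(s_*d[0]-c*d[1])/1e3,-d[2]/1e3],4); t=round(-dyk,1)
            P=P+1e3*np.array([c*r[0]+s_*r[1],s_*r[0]-c*r[1],-r[2]]); yaw-=t
            rows.append("%g %g %g %g"%(*r,t))
    for i in range(0,len(rows),8): print("; ".join(rows[i:i+8]))
    print(len(rows),"end",P.round(1),round(yaw,1))
E
python3 - <<'E'
from plan import *
for n in ("top","scene"):
    W=np.load(n+"0.npy").reshape(-1,3)
    q=W[(np.hypot(W[:,0]-524,W[:,1]+257)<25)&(W[:,2]>145)]
    h=cv2.minAreaRect(q[:,:2].astype(np.float32)); print(n,h)
plan([(410,30,235,90),(524,-256.5,235,90)])
E
```

```text
top ((523.1876831054688, -256.94317626953125), (24.52429962158203, 21.077495574951172), 88.32421112060547)
scene ((525.0453491210938, -256.5625305175781), (25.405141830444336, 22.50629997253418), 2.184798002243042)
-0.0367 -0.034 -0.0008 6.7; -0.0404 -0.0294 -0.0008 6.7; -0.0436 -0.0245 -0.0008 6.7; -0.0461 -0.0193 -0.0008 6.8; -0.0481 -0.0137 -0.0008 6.7; -0.0494 -0.008 -0.0008 6.8; -0.0499 -0.0021 -0.0009 6.7; -0.0499 0.0038 -0.0008 6.8
-0.049 0.0096 -0.0009 6.7; -0.0476 0.0153 -0.0008 6.8; -0.0478 0.019 -0 -0; -0.0477 0.019 -0 -0; -0.0478 0.019 -0 -0; -0.0477 0.019 -0 -0; -0.0478 0.019 -0 -0; -0.0477 0.0191 -0 -0
16 end [ 524.  -256.5  235. ] 90.0
```

Request:
apply_moves(motion="-0.037 -0.034 -0.001 6.7; -0.040 -0.029 -0.001 6.7; -0.044 -0.0245 -0.001 6.7; -0.046 -0.019 -0.001 6.8; -0.048 -0.014 -0.001 6.7; -0.049 -0.008 -0.001 6.8; -0.05 -0.002 -0.001 6.7; -0.05 0.004 -0.001 6.8", fingers=1)

```text
time: 1.7
tool_pos: [369.4, 120.0, 235.0]
tcp_rot: [3.141, -0.0, 1.802]
contact_force: [1.2, -0.1, 0.9]
grip_width: 92.0
finger_force: 0.0
```

Request:
apply_moves(motion="-0.049 0.010 -0.001 6.7; -0.048 0.015 -0.001 6.8; -0.048 0.019 0 0; -0.048 0.019 0 0; -0.048 0.019 0 0; -0.048 0.019 0 0; -0.048 0.019 0 0; -0.048 0.019 0 0", fingers=0)

```text
time: 2.7
tool_pos: [524.9, -259.4, 236.7]
tcp_rot: [3.141, -0.0, 1.57]
contact_force: [0.5, 0.4, -0.0]
grip_width: 45.8
finger_force: 0.0
```

Request:
apply_moves(motion="0 0 0 0; 0 0 0 0")

```text
time: 2.95
tool_pos: [524.1, -257.2, 236.3]
tcp_rot: [-3.141, -0.001, 1.57]
contact_force: [-0.4, 0.3, 0.2]
grip_width: 46.0
finger_force: 0.0
```

Request:
apply_moves(motion="0 0 0.025 0; 0 0 0.025 0; 0 0 0.02 0; 0 0 0.019 0; 0 0 0 0")

```text
time: 3.58
tool_pos: [523.6, -255.9, 147.0]
tcp_rot: [-3.139, -0.002, 1.572]
contact_force: [-0.8, 0.2, 0.8]
grip_width: 45.9
finger_force: 0.0
```

Request:
apply_moves(motion="0 0 0 0; 0 0 0 0; 0 0 0 0; 0 0 0 0; 0 0 0 0", fingers=-1)

```text
time: 4.2
tool_pos: [524.8, -257.9, 148.4]
tcp_rot: [3.14, 0.001, 1.57]
contact_force: [-0.7, 0.8, 6.1]
grip_width: 21.9
finger_force: 30.0
```

Request:
apply_moves(motion="0 0 -0.02 0; 0 0 -0.03 0; 0 0 -0.03 0; 0 0 -0.03 0; 0 0 -0.01 0; 0 0 0 0")

```text
time: 4.95
tool_pos: [524.4, -257.7, 267.3]
tcp_rot: [-3.141, -0.0, 1.57]
contact_force: [0.5, 0.1, -0.5]
grip_width: 22.2
finger_force: 30.0
```

```bash
python3 - <<'E'
from plan import *
print([np.round(bot.get_obs()[k],3) for k in("tool_pos","tcp_rot","contact_force","grip_width","finger_force")])
p=bot.capture("scene"); q=bot.capture("top")
out=[]
for n,p in(("s",p),("t",q)):
    W=cloud(p).reshape(-1,3); 
    for a,b in((135,150),(150,175),(175,200),(200,225),(225,250),(255,270),(270,285),(285,300)):
        x=W[(np.hypot(W[:,0]-524,W[:,1]+257)<30)&(W[:,2]>a)&(W[:,2]<b)]
        if len(x)>3: print(n,a,len(x),x.min(0).round(1),x.max(0).round(1))
a=p["img"][150:290,330:520] if 0 else q["img"][130:270,360:500]
b=bot.capture("scene")["img"][120:260,80:220]
cv2.imwrite("pics/c.png",cv2.resize(np.hstack([a,b]),(800,400),interpolation=cv2.INTER_CUBIC))
plan([(551,20.6,268,90)])
E
```

```text
[array([ 524.364, -257.7  ,  267.303]), array([-3.141, -0.   ,  1.57 ]), array([ 0.476,  0.083, -0.499]), np.float64(22.24), np.float64(29.982)]
s 135 22 [ 523.1 -262.9  136.2] [ 532.  -250.2  148. ]
s 150 39 [ 522.  -262.5  150.6] [ 533.4 -250.4  174.2]
s 175 43 [ 522.8 -262.3  175.9] [ 534.2 -249.8  198.6]
s 200 44 [ 521.3 -263.1  200.3] [ 533.1 -250.3  223.8]
s 225 46 [ 521.8 -263.5  225.5] [ 534.4 -250.1  246.8]
s 255 32 [ 509.6 -258.2  255.2] [ 539.6 -245.5  268.7]
s 270 49 [ 505.1 -251.8  270.3] [ 552.6 -245.2  284.9]
s 285 32 [ 527.8 -251.7  285. ] [ 553.3 -245.4  299.6]
0.0463 0.0045 -0.0003 -0; 0.0463 0.0045 -0.0003 -0; 0.0464 0.0045 -0.0003 -0; 0.0463 0.0045 -0.0004 -0; 0.0464 0.0045 -0.0003 -0; 0.0463 0.0045 -0.0004 -0
6 end [551.   20.6 268. ] 90.0
```

View pics/c.png

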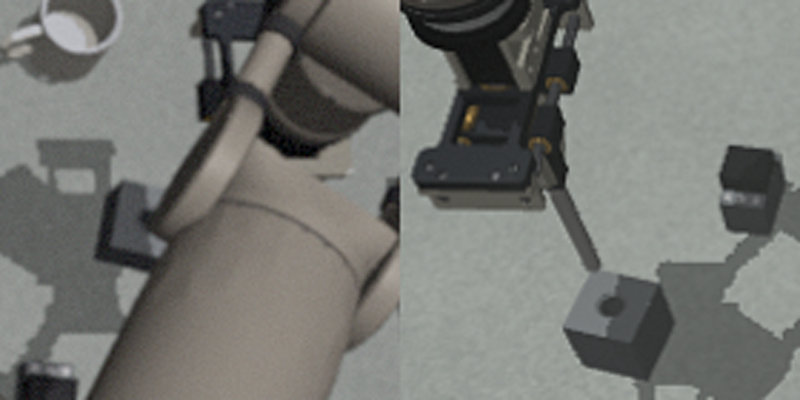

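The rod hangs upright in the fingers, clear of the holder (hole at about 612,305 of the right half). On to the bowl.

Request:
apply_moves(motion="0.03 0.003 0 0; 0.05 0.005 0 0; 0.05 0.005 0 0; 0.05 0.005 0 0; 0.05 0.005 0 0; 0.048 0.004 0 0; 0 0 0 0; 0 0 0 0")

```text
time: 6.1
tool_pos: [551.3, 20.0, 266.9]
tcp_rot: [-3.14, 0.0, 1.571]
contact_force: [-0.1, -0.2, 0.3]
grip_width: 21.8
finger_force: 30.0
```

```bash
python3 - <<'E'
from plan import *
plan([(551,20.6,268,90),(551,20.6,178,90,25)])
for n in range(12):
    pass
c=np.array([551,20.6]);R=34
P=[c+[R*np.cos(np.radians(a)),R*np.sin(np.radians(a))] for a in range(0,361,30)]
for i in range(12): d=P[i+1]-P[i]; print("%.4f %.4f 0 0; "%(d[1]/1e3,d[0]/1e3),end="")
p=bot.capture("scene");W=cloud(p).reshape(-1,3)
for a,b in((135,150),(150,175),(200,225)):
    x=W[(np.hypot(W[:,0]-551,W[:,1]-20)<30)&(W[:,2]>a)&(W[:,2]<b)]
    if len(x)>3: print(a,len(x),x.min(0).round(1),x.max(0).round(1))
E
```

```text
0.0006 -0.0003 -0.0011 0; -0 0 0.0225 0; -0 0 0.0225 0; -0 0 0.0225 0; -0 0 0.0225 0
5 end [551.   20.6 178. ] 90.0
0.0170 -0.0046 0 0; 0.0124 -0.0124 0 0; 0.0046 -0.0170 0 0; -0.0046 -0.0170 0 0; -0.0124 -0.0124 0 0; -0.0170 -0.0046 0 0; -0.0170 0.0046 0 0; -0.0124 0.0124 0 0; -0.0046 0.0170 0 0; 0.0046 0.0170 0 0; 0.0124 0.0124 0 0; 0.0170 0.0046 0 0; 135 21 [552.   16.1 135.1] [559.6  28.2 149.4]
150 34 [551.1  14.3 150.7] [559.1  27.  174.4]
200 17 [550.6  14.8 200.5] [560.4  27.9 211.7]
```

Request:
apply_moves(motion="0 0 0.025 0; 0 0 0.025 0; 0 0 0.025 0; 0 0 0.014 0; 0 0.017 0 0; 0 0.017 0 0")

```text
time: 6.9
tool_pos: [586.2, 19.3, 178.9]
tcp_rot: [3.141, 0.0, 1.569]
contact_force: [-0.0, 0.1, -0.4]
grip_width: 21.9
finger_force: 30.0
```

Request:
apply_moves(motion="0.017 -0.0046 0 0; 0.0124 -0.0124 0 0; 0.0046 -0.017 0 0; -0.0046 -0.017 0 0; -0.0124 -0.0124 0 0; -0.017 -0.0046 0 0")

```text
time: 7.65
tool_pos: [516.5, 19.8, 179.1]
tcp_rot: [3.141, 0.0, 1.571]
contact_force: [0.3, -0.4, -0.8]
grip_width: 21.9
finger_force: 30.0
```

Request:
apply_moves(motion="-0.017 0.0046 0 0; -0.0124 0.0124 0 0; -0.0046 0.017 0 0; 0.0046 0.017 0 0; 0.0124 0.0124 0 0; 0.017 0.0046 0 0")

```text
time: 8.4
tool_pos: [586.4, 20.8, 178.2]
tcp_rot: [-3.141, -0.0, 1.57]
contact_force: [-2.1, 0.3, -0.6]
grip_width: 21.8
finger_force: 30.0
```

Second lap, then a reverse lap, returning to the centre and lifting.

Request:
apply_moves(motion="0.017 -0.0046 0 0; 0.0124 -0.0124 0 0; 0.0046 -0.017 0 0; -0.0046 -0.017 0 0; -0.0124 -0.0124 0 0; -0.017 -0.0046 0 0")

```text
time: 9.15
tool_pos: [516.6, 19.8, 179.1]
tcp_rot: [3.141, 0.0, 1.571]
contact_force: [0.1, 0.2, -0.3]
grip_width: 21.9
finger_force: 30.0
```

Request:
apply_moves(motion="-0.017 0.0046 0 0; -0.0124 0.0124 0 0; -0.0046 0.017 0 0; 0.0046 0.017 0 0; 0.0124 0.0124 0 0; 0.017 0.0046 0 0")

```text
time: 9.9
tool_pos: [586.4, 20.8, 178.2]
tcp_rot: [-3.141, -0.0, 1.57]
contact_force: [-0.2, 0.7, -0.9]
grip_width: 21.8
finger_force: 30.0
```

Request:
apply_moves(motion="-0.017 -0.0046 0 0; -0.0124 -0.0124 0 0; -0.0046 -0.017 0 0; 0.0046 -0.017 0 0; 0.0124 -0.0124 0 0; 0.017 -0.0046 0 0")

```text
time: 10.65
tool_pos: [516.7, 20.8, 179.1]
tcp_rot: [3.141, -0.0, 1.569]
contact_force: [0.9, 0.5, -1.4]
grip_width: 22.1
finger_force: 30.0
```

Request:
apply_moves(motion="0 0.017 0 0; 0 0.017 0 0; 0 0 0 0; 0 0 -0.03 0; 0 0 -0.03 0; 0 0 -0.03 0; 0 0 0 0")

```text
time: 11.52
tool_pos: [552.0, 20.7, 270.9]
tcp_rot: [3.137, 0.0, 1.571]
contact_force: [-0.9, 0.8, -2.1]
grip_width: 22.3
finger_force: 30.0
```

```bash
python3 - <<'E'
from plan import *
s=bot.get_obs();print(s["tool_pos"],s["time"])
for n in("scene","top"):
    p=bot.capture(n); W=cloud(p).reshape(-1,3); img=p["img"].reshape(-1,3).astype(int)
    ib=(np.hypot(W[:,0]-551,W[:,1]-20.6)<60)&(W[:,2]>38)&(W[:,2]<70)&(img[:,2]-img[:,0]>40)
    m=ib.reshape(420,560).astype(np.uint8); k,l,st,cc=cv2.connectedComponentsWithStats(m)
    for i in range(1,k): print(n,st[i,4],np.median(W[(l==i).ravel()],0).round())
    if n=="scene": a=p["img"][190:300,200:330]
    else: a2=p["img"][140:250,250:380]
cv2.imwrite("pics/d.png",cv2.resize(np.hstack([a,a2]),(800,338),interpolation=cv2.INTER_CUBIC))
E
```

```text
[552.02714487  20.71054715 270.864229  ] 11.525
scene 17 [507.   5.  54.]
scene 15 [518.  57.  55.]
scene 24 [539. -27.  54.]
scene 27 [558. -29.  54.]
scene 13 [558.  68.  55.]
```

View pics/d.png

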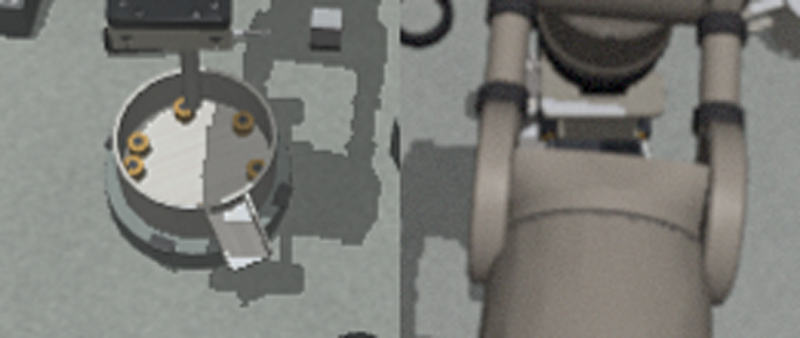

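Five bushings show, pushed out to the wall (left half: 139,141; 134,166; 183,107; 243,122; 256,170); the sixth is hidden behind the near wall. The displacement may be small, so I'll sweep further out along the wall.

```bash
python3 - <<'E'
from plan import *
R=47;A=np.radians(np.arange(165,466,20)); P=R*np.c_[np.cos(A),np.sin(A)]
for i,d in enumerate(np.diff(P,axis=0)): print("%.4f %.4f 0 0; "%(d[1]/1e3,d[0]/1e3),end="\n" if i%8==7 else "")
print(P[0],P[-1])
E
```

```text
-0.0163 -0.0014 0 0; -0.0158 0.0042 0 0; -0.0134 0.0094 0 0; -0.0094 0.0134 0 0; -0.0042 0.0158 0 0; 0.0014 0.0163 0 0; 0.0069 0.0148 0 0; 0.0115 0.0115 0 0; 
0.0148 0.0069 0 0; 0.0163 0.0014 0 0; 0.0158 -0.0042 0 0; 0.0134 -0.0094 0 0; 0.0094 -0.0134 0 0; 0.0042 -0.0158 0 0; -0.0014 -0.0163 0 0; [-45.39851384  12.16449512] [-12.16449512  45.39851384]
```

Request:
apply_moves(motion="0 -0.001 0.03 0; 0 0 0.03 0; 0 0 0.03 0; 0.004 -0.015 0 0; 0.004 -0.015 0 0; 0.004 -0.0154 0 0")

```text
time: 12.38
tool_pos: [503.4, 32.6, 176.9]
tcp_rot: [-3.138, -0.0, 1.57]
contact_force: [-0.2, -0.6, -0.0]
grip_width: 21.9
finger_force: 30.0
```

Request:
apply_moves(motion="-0.016 -0.001 0 0; -0.016 0.004 0 0; -0.0134 0.0094 0 0; -0.0094 0.0134 0 0; -0.0042 0.0158 0 0; 0.0014 0.0163 0 0; 0.007 0.0148 0 0; 0.0115 0.0115 0 0")

```text
time: 13.38
tool_pos: [590.5, -8.0, 178.2]
tcp_rot: [-3.141, 0.001, 1.569]
contact_force: [0.0, -0.2, -0.9]
grip_width: 22.2
finger_force: 30.0
```

Request:
apply_moves(motion="0.0148 0.007 0 0; 0.0163 0.0014 0 0; 0.0158 -0.0042 0 0; 0.0134 -0.0094 0 0; 0.0094 -0.0134 0 0; 0.0042 -0.0158 0 0; -0.0014 -0.0163 0 0")

```text
time: 14.25
tool_pos: [537.9, 66.9, 179.2]
tcp_rot: [3.14, -0.001, 1.571]
contact_force: [-1.1, 0.1, -0.7]
grip_width: 21.8
finger_force: 30.0
```

Request:
apply_moves(motion="-0.022 0.006 0 0; -0.022 0.006 0 0; 0 0 -0.03 0; 0 0 -0.03 0; 0 0 -0.03 0; 0 0 0 0")

```text
time: 15.0
tool_pos: [551.5, 22.3, 271.5]
tcp_rot: [3.135, -0.0, 1.571]
contact_force: [-1.1, 0.1, -1.2]
grip_width: 21.6
finger_force: 30.0
```

```bash
cat > see.py <<'E'
from plan import *
def see(f,n="scene"):
    s=bot.get_obs();print(s["tool_pos"],s["time"])
    p=bot.capture(n); W=cloud(p).reshape(-1,3); img=p["img"].reshape(-1,3).astype(int)
    ib=(np.hypot(W[:,0]-551,W[:,1]-20.6)<60)&(W[:,2]>38)&(W[:,2]<70)&(img[:,2]-img[:,0]>40)
    k,l,st,cc=cv2.connectedComponentsWithStats(ib.reshape(420,560).astype(np.uint8))
    for i in range(1,k): print(n,st[i,4],np.median(W[(l==i).ravel()],0).round())
    a=p["img"][180:300,190:350]
    cv2.imwrite(f,cv2.resize(a,(640,480),interpolation=cv2.INTER_CUBIC))
E
python3 -c "
from see import *
see('pics/e.png')"
```

```text
[551.53531375  22.27753495 271.45071965] 15.0
scene 15 [518.  57.  53.]
scene 27 [524. -22.  55.]
scene 28 [544. -30.  54.]
scene 21 [564. -27.  54.]
scene 13 [556.  68.  53.]
scene 1 [589.  41.  54.]
```

View pics/e.png

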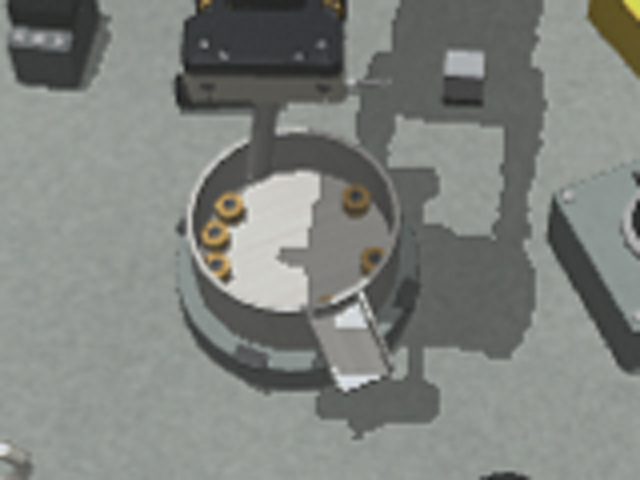

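Request:
apply_moves(motion="0 0 0.03 0; 0 0 0.03 0; 0 0 0.032 0; -0.008 -0.013 0 0; -0.008 -0.013 0 0; -0.008 -0.013 0 0; 0 0 0 0")

```text
time: 15.92
tool_pos: [510.6, -2.8, 177.4]
tcp_rot: [3.141, -0.0, 1.569]
contact_force: [0.1, 1.0, -1.2]
grip_width: 21.9
finger_force: 30.0
```

```bash
python3 -c "
from see import *
see('pics/f.png')
p=bot.capture('scene');W=cloud(p);P=bot.get_obs()['tool_pos']
m=(np.hypot(W[...,0]-P[0],W[...,1]-P[1])<11)&(W[...,2]>35)&(W[...,2]<140)
q=W[m]; 
for r in np.unique(np.nonzero(m)[0])[-12:]:
    x=W[r][m[r]]; print(r,len(x),x.mean(0).round(1))
"
```

```text
[510.63861338  -2.8080141  177.42416741] 15.925
scene 21 [515. -17.  55.]
scene 15 [518.  57.  54.]
scene 26 [546. -30.  53.]
scene 23 [563. -26.  52.]
scene 18 [560.  68.  53.]
223 5 [518.5  -0.6  85.3]
224 5 [518.2  -0.8  80.2]
225 6 [517.1  -0.   73.5]
226 7 [515.1  -2.2  65.6]
227 8 [515.   -3.4  60.5]
228 8 [515.9  -3.5  57. ]
229 8 [514.9  -1.4  50.6]
230 8 [516.7  -1.4  48.6]
231 8 [516.   -1.7  42.5]
232 6 [518.3  -1.7  41.3]
233 3 [519.8  -1.3  38.8]
234 1 [522.2  -3.   37.6]
```

View pics/f.png

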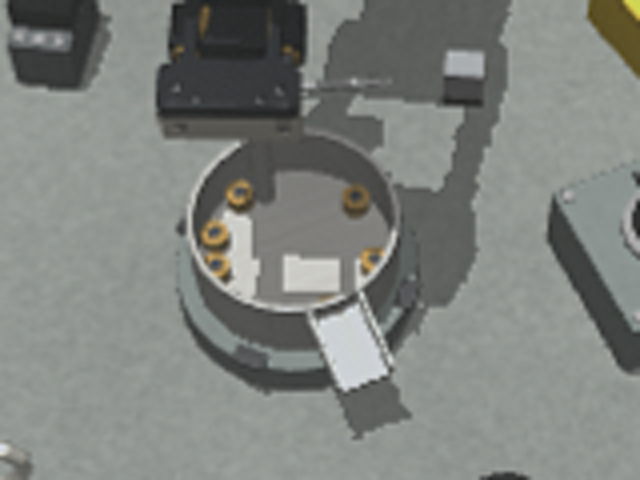

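Request:
apply_moves(motion="0 0 0 0; 0 0 0 0; 0 0 0 0; 0 0 0 0")

```text
time: 16.52
tool_pos: [511.6, -2.3, 176.6]
tcp_rot: [-3.141, 0.0, 1.571]
contact_force: [0.9, -1.1, -1.1]
grip_width: 22.0
finger_force: 30.0
```

```bash
python3 -c "
from see import *
see('/tmp/x.png')"
```

```text
[511.6480239   -2.30334063 176.60604327] 16.525
scene 22 [516. -17.  54.]
scene 14 [517.  58.  55.]
scene 27 [545. -31.  54.]
scene 22 [564. -26.  53.]
scene 16 [561.  67.  54.]
```

Request:
apply_moves(motion="-0.0075 0.008 0 0; -0.0075 0.008 0 0; 0 0 0 0")

```text
time: 16.95
tool_pos: [529.1, -17.8, 176.8]
tcp_rot: [3.14, -0.0, 1.569]
contact_force: [2.6, 3.6, -0.4]
grip_width: 21.5
finger_force: 30.0
```

```bash
python3 -c "
from see import *
see('/tmp/x.png')"
```

```text
[529.06269134 -17.84556425 176.82964031] 16.95
scene 15 [518.  57.  54.]
scene 12 [526. -26.  53.]
scene 1 [514. -23.  54.]
scene 25 [545. -31.  55.]
scene 18 [565. -27.  54.]
scene 12 [557.  67.  53.]
scene 2 [589.  43.  55.]
```

```bash
python3 -c "
from see import *
p=bot.capture('scene'); cv2.imwrite('pics/g.png',cv2.resize(p['img'][205:265,225:305],(800,600),interpolation=cv2.INTER_CUBIC))"
```

```text
(no output)
```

View pics/g.png

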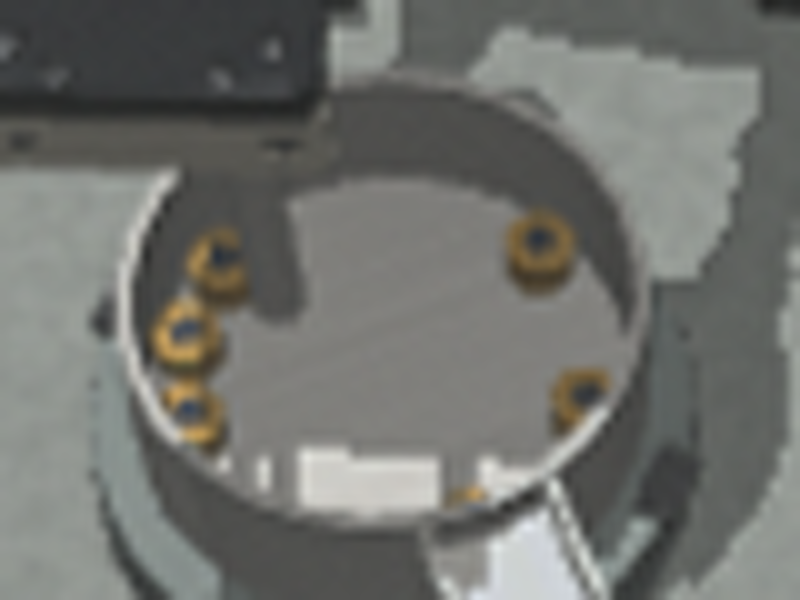

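```bash
cat > tilt.py <<'E'
from plan import *
def tilt():
    s=bot.get_obs();P=s['tool_pos'];p=bot.capture('scene');W=cloud(p).reshape(-1,3)
    img=p["img"].reshape(-1,3).astype(int)
    m=(np.hypot(W[:,0]-P[0],W[:,1]-P[1])<16)&(W[:,2]>P[2]-125)&(W[:,2]<P[2]-20)&(abs(img[:,2]-img[:,0])<30)
    q=W[m]
    for a in range(int(P[2])-125,int(P[2])-15,15):
        x=q[(q[:,2]>a)&(q[:,2]<a+15)]
        if len(x)>2: print(a+7,len(x),(np.median(x,0)[:2]-P[:2]).round(1),(x[:,1].min()-P[1]).round(1),(x[:,1].max()-P[1]).round(1))
E
python3 -c "
from tilt import *
tilt()"
```

```text
58 26 [5.4 3.6] -8.2 13.8
73 17 [6.1 9.9] 1.8 14.3
88 20 [6.6 7.8] -13.2 13.1
103 16 [6.6 7.7] 0.9 13.4
118 4 [8.  3.6] 2.3 7.2
```

The rod stands at about (270,250) and wedges a bushing (220,265) against the wall. It has tipped about 5° in the pads, towards +y. I'll square it against the free wall at +y, then push along the wall at a larger radius, where it cannot wedge.

Request:
apply_moves(motion="0.02 0.005 0 0; 0.025 0 0 0; 0.02 0 0 0; 0.012 0 0 0; 0.006 0 0 0; 0.005 0 0 0; 0.003 0 0 0; 0 0 0 0")

```text
time: 18.1
tool_pos: [532.9, 73.1, 176.9]
tcp_rot: [3.141, 0.001, 1.57]
contact_force: [-0.5, -4.6, 0.5]
grip_width: 21.9
finger_force: 30.0
```

```bash
python3 -c "
from tilt import *
tilt()
from see import *
see('/tmp/x.png')"
```

```text
58 18 [ 5.6 -0.6] -8.5 6.9
73 18 [6.3 0.7] -5.6 6.9
88 29 [5.4 4.4] -5.5 11.9
103 16 [6.5 0.7] -5.5 6.7
118 3 [ 7.9 -0.5] -2.9 1.9
[532.88639436  73.09851717 176.88252018] 18.15
scene 20 [515.  55.  54.]
scene 27 [523. -22.  54.]
scene 28 [545. -30.  54.]
scene 22 [564. -26.  53.]
scene 12 [559.  67.  55.]
scene 2 [589.  43.  54.]
```

```bash
cat > arc.py <<'E'
import numpy as np
def arc(cur,R,a0,a1,st):
    A=np.radians(np.arange(a0,a1+np.sign(st)*.1,st)); P=np.vstack([[cur],np.c_[551+R*np.cos(A),20.6+R*np.sin(A)]])
    P=np.round(P,1)
    for i,d in enumerate(np.diff(P,axis=0)): print("%.4f %.4f 0 0; "%(d[1]/1e3,d[0]/1e3),end="\n" if i%8==7 else "")
    print("\n",P[-1])
E
python3 -c "
from arc import *
arc((533,73.3),52.5,110,290,12)"
```

```text
-0.0034 0.0000 0 0; -0.0048 -0.0098 0 0; -0.0067 -0.0087 0 0; -0.0084 -0.0070 0 0; -0.0097 -0.0052 0 0; -0.0106 -0.0030 0 0; -0.0109 -0.0008 0 0; -0.0109 0.0016 0 0; 
-0.0103 0.0037 0 0; -0.0093 0.0058 0 0; -0.0079 0.0077 0 0; -0.0062 0.0091 0 0; -0.0041 0.0101 0 0; -0.0019 0.0108 0 0; 0.0004 0.0110 0 0; 0.0027 0.0107 0 0; 

 [569.  -28.7]
```

Request:
apply_moves(motion="-0.0034 0 0 0; -0.0048 -0.0098 0 0; -0.0067 -0.0087 0 0; -0.0084 -0.007 0 0; -0.0097 -0.0052 0 0; -0.0106 -0.003 0 0; -0.0109 -0.0008 0 0; -0.0109 0.0016 0 0")

```text
time: 19.2
tool_pos: [500.3, 8.0, 177.0]
tcp_rot: [3.14, -0.001, 1.57]
contact_force: [1.6, 3.7, 0.2]
grip_width: 21.8
finger_force: 30.0
```

```bash
python3 -c "
from tilt import *
tilt()
from see import *
see('/tmp/x.png')"
```

```text
59 36 [-5.7 -1.3] -14.2 12.6
74 33 [-7.3 -2.8] -15.5 13.4
89 29 [-6.1 -2.4] -15.0 13.9
104 12 [6.9 9.2] 4.0 14.4
119 12 [7.1 9.6] 4.6 14.4
[500.66701306   6.79612173 176.97008654] 19.25
scene 19 [502.   7.  55.]
scene 26 [525. -22.  54.]
scene 28 [545. -30.  54.]
scene 21 [563. -27.  54.]
scene 15 [558.  68.  55.]
```

Request:
apply_moves(motion="0.02 0.02 0 0; 0.02 0.008 0 0; 0.015 0 0 0; 0.004 0 0 0; 0.004 0 0 0; 0.002 0 0 0; 0 0 0 0; 0 0 0 0")

```text
time: 20.3
tool_pos: [527.9, 72.8, 177.0]
tcp_rot: [3.141, 0.0, 1.57]
contact_force: [3.0, -4.9, 1.4]
grip_width: 21.9
finger_force: 30.0
```

```bash
python3 -c "
from tilt import *
tilt()
from see import *
see('/tmp/x.png')"
```

```text
58 18 [ 4.5 -0.4] -8.1 7.2
73 19 [ 6.5 -0.4] -8.0 7.2
88 30 [6.4 2.1] -7.9 12.1
103 18 [ 6.3 -1.6] -7.8 4.5
118 5 [ 7.4 -2.7] -5.3 2.1
[527.93354964  72.84703834 176.96330482] 20.35
scene 23 [501.   7.  55.]
scene 27 [524. -22.  54.]
scene 27 [545. -29.  55.]
scene 21 [564. -27.  54.]
scene 12 [558.  67.  55.]
scene 3 [589.  41.  54.]
```

Request:
apply_moves(motion="-0.0045 0.001 0 -8; 0 0 0 -8; 0 0 0 -9; -0.0008 0.009 0 10; -0.0008 0.009 0 10; -0.0008 0.009 0 10; -0.0008 0.009 0 10; -0.0008 0.009 0 10")

```text
time: 21.4
tool_pos: [569.2, 69.6, 175.3]
tcp_rot: [-3.132, 0.002, 1.128]
contact_force: [-4.7, -0.6, 0.3]
grip_width: 21.5
finger_force: 30.0
```

```bash
cat > st.py <<'E'
from tilt import *
from see import *
tilt(); see('/tmp/x.png')
s=bot.get_obs();P=s['tool_pos']-np.array([551,20.6,0]);print("R",np.hypot(P[0],P[1]),"th",np.degrees(np.arctan2(P[1],P[0])),"yaw",np.degrees(s['tcp_rot'][2]),"q6",s['joint_positions'][5])
E
python3 st.py
```

```text
57 20 [ 3.5 -1.4] -8.9 13.6
72 23 [3.2 1.1] -8.8 13.5
87 27 [4.  8.6] -6.2 13.4
102 10 [4.7 1.3] -1.1 3.6
117 9 [3.7 1.3] -1.1 3.7
132 11 [ 5.3 -0.9] -3.3 3.7
147 5 [5.1 1.5] 1.4 3.7
[570.64429296  68.99883395 175.36397525] 21.45
scene 20 [525. -25.  54.]
scene 28 [545. -30.  54.]
scene 23 [563. -26.  54.]
scene 5 [578.  56.  53.]
scene 2 [589.  43.  54.]
R 52.322603091368215 th 67.9011235646492 yaw 64.87740144200467 q6 0.4244447941572326
```

Request:
apply_moves(motion="-0.0008 0.009 0 10; -0.0008 0.009 0 10; -0.0008 0.009 0 10; -0.0008 0.009 0 10; -0.0008 0.009 0 10")

```text
time: 22.12
tool_pos: [599.7, 35.9, 176.0]
tcp_rot: [-3.139, 0.002, 0.26]
contact_force: [0.1, -0.6, -0.5]
grip_width: 22.0
finger_force: 30.0
```

```bash
python3 st.py
```

```text
58 15 [-6.7 -3.1] -8.3 10.3
73 30 [-4.5  1.3] -8.9 11.6
88 36 [ 8.9 -0. ] -8.1 14.0
103 14 [-3.5 -1.2] -7.4 4.6
118 14 [-1.7  0.3] -6.5 5.1
133 15 [-0.2  0.8] -6.4 5.5
148 15 [0.7 1.2] -5.7 5.7
[600.54078418  34.70592725 176.23572441] 22.175
scene 13 [526. -25.  54.]
scene 27 [544. -31.  54.]
scene 23 [564. -27.  54.]
scene 1 [588.  44.  54.]
R 51.581208431927394 th 16.361547686035994 yaw 15.047553050037783 q6 1.238136370920476
```

Request:
apply_moves(motion="-0.025 0 0 0; -0.01 0 -0.03 0; 0 0 -0.03 0; 0 0 -0.04 0; -0.013 0.048 0 0; -0.013 0.048 0 0; -0.013 0.048 0 0; -0.013 0.048 0 0")

```text
time: 23.22
tool_pos: [566.1, -173.3, 276.7]
tcp_rot: [-3.14, -0.001, 0.269]
contact_force: [0.9, 0.6, -1.5]
grip_width: 22.0
finger_force: 30.0
```

```bash
python3 -c "
from see import *
see('/tmp/x.png')
see('/tmp/x.png','top')
p=bot.capture('top'); cv2.imwrite('pics/top2.png',cv2.resize(p['img'][160:240,260:366],(800,600),interpolation=cv2.INTER_CUBIC))"
```

```text
[ 566.14869642 -173.33434216  276.71997912] 23.225
scene 23 [504.   7.  55.]
scene 19 [521. -22.  54.]
scene 18 [545. -29.  54.]
scene 16 [564. -24.  54.]
scene 2 [585.  42.  46.]
[ 565.69258411 -179.60667396  276.2260975 ] 23.275
top 66 [599.  38.  55.]
top 30 [567. -29.  56.]
top 25 [541. -31.  55.]
top 25 [521. -21.  55.]
top 18 [504.   7.  55.]
```

```bash
python3 -c "
from tilt import *
tilt()
plan([(570,-2.4,275,130,16.5)],turn=10.5)"
```

```text
158 17 [-8.   0.8] -6.7 4.9
173 17 [-6.3  1.3] -5.6 5.8
188 24 [-4.9  0.3] -9.1 5.2
203 27 [-2.6  1.5] -7.6 5.6
218 24 [-1.7  1.3] -7.8 6.2
233 26 [-0.6  1.4] -6.8 6.8
248 29 [0.2 1.6] -7.4 7.0
0.0044 -0.0149 0.0001 -10.4; 0.007 -0.0138 0.0001 -10.4; 0.0094 -0.0123 0.0001 -10.5; 0.0115 -0.0104 0.0001 -10.4; 0.0132 -0.0082 0.0001 -10.5; 0.0144 -0.0056 0.0001 -10.4; 0.0152 -0.0029 0.0002 -10.5; 0.0155 -0.0001 0.0001 -10.4
0.0153 0.0027 0.0002 -10.5; 0.0145 0.0054 0.0001 -10.4; 0.0133 0.0078 0.0002 -10.5
11 end [570.   -2.4 275. ] 130.0
```

Request:
apply_moves(motion="0.0044 -0.0149 0 -10.4; 0.007 -0.0138 0 -10.4; 0.0094 -0.0123 0 -10.5; 0.0115 -0.0104 0 -10.4; 0.0132 -0.0082 0 -10.5; 0.0144 -0.0056 0 -10.4; 0.0152 -0.0029 0 -10.5; 0.0155 0 0 -10.4")

```text
time: 24.42
tool_pos: [569.4, -46.1, 276.9]
tcp_rot: [3.141, -0.001, 1.731]
contact_force: [0.5, -0.5, -1.6]
grip_width: 22.0
finger_force: 30.0
```

Request:
apply_moves(motion="0.0153 0.0027 0 -10.5; 0.0145 0.0054 0 -10.4; 0.0133 0.0078 0 -10.5; 0 0 0.03 0; 0 0 0.03 0; 0 0 0.03 0; 0 0 0.007 0; 0 0 0 0")

```text
time: 25.42
tool_pos: [570.8, -1.5, 180.2]
tcp_rot: [3.141, -0.0, 2.269]
contact_force: [0.1, -0.7, -1.1]
grip_width: 21.5
finger_force: 30.0
```

```bash
python3 st.py
```

```text
77 5 [13.3 -3.6] -5.5 -2.9
92 10 [12.3 -4.2] -9.4 -1.9
107 14 [12.4 -6. ] -13.6 -1.4
122 22 [11.5 -5.3] -12.6 -0.2
137 21 [10.5 -4.2] -12.0 2.9
152 20 [10.4 -2.9] -8.1 3.3
[571.2730052   -1.83300066 180.87975027] 25.475
scene 6 [524. -28.  55.]
scene 20 [546. -32.  55.]
scene 18 [565. -27.  55.]
scene 1 [589.  44.  54.]
R 30.570316043508505 th -47.928272575195116 yaw 129.95700447380747 q6 -0.8354166111746734
```

Request:
apply_moves(motion="-0.01 0 0.002 0; -0.009 0 0 0; -0.004 0 0 0; -0.002 0 0 0; 0 0 0 0")

```text
time: 26.15
tool_pos: [586.6, -21.9, 177.6]
tcp_rot: [-3.141, -0.0, 2.267]
contact_force: [-2.5, 1.4, 1.0]
grip_width: 21.8
finger_force: 30.0
```

Request:
apply_moves(motion="0.0008 -0.0095 0 10; 0.0008 -0.0095 0 10; 0.0008 -0.0095 0 10; 0.0008 -0.0095 0 10; 0.0008 -0.0095 0 8; 0 0 0 0")

```text
time: 26.9
tool_pos: [542.6, -34.0, 178.1]
tcp_rot: [3.14, 0.001, 1.43]
contact_force: [0.3, 0.4, -0.3]
grip_width: 21.8
finger_force: 30.0
```

```bash
python3 st.py
```

```text
60 24 [6.1 1.5] -6.9 8.6
75 18 [6.8 1.1] -7.0 7.8
90 31 [ 6.  -0.9] -9.5 8.3
105 11 [7.3 2.2] -2.9 7.0
[542.73731392 -34.04491072 178.03720995] 26.95
scene 64 [509.  -7.  54.]
R 55.25226643952751 th -98.59553253886216 yaw 82.05305007604605 q6 -0.06449706206789682
```

Request:
apply_moves(motion="0.02 0.004 0 0; 0.01 0 -0.03 0; 0 0 -0.03 0; 0 0 -0.034 0; -0.05 0 0 0; -0.055 0 0 0; -0.055 0 0 0; -0.055 0 0 0")

```text
time: 28.0
tool_pos: [520.6, -218.3, 271.7]
tcp_rot: [3.141, 0.0, 1.431]
contact_force: [-1.0, 1.0, -1.1]
grip_width: 22.1
finger_force: 30.0
```

```bash
python3 -c "
from see import *
see('/tmp/x.png')
p=bot.capture('top'); W=cloud(p).reshape(-1,3); img=p['img'].reshape(-1,3).astype(int)
m=(np.hypot(W[:,0]-551,W[:,1]-20.6)<62)&(W[:,2]>47)&(W[:,2]<62)&(img[:,2]-img[:,0]>40)
q=W[m];_,l,cc=cv2.kmeans(q[:,:2].astype(np.float32),6,None,(3,50,.1),20,2);print(len(q),cc.round(),np.bincount(l.ravel()))
cv2.imwrite('pics/h.png',cv2.resize(p['img'][160:240,260:366],(800,600),interpolation=cv2.INTER_CUBIC))
from tilt import *
tilt()
plan([(524.4,-257.7,265,90)])"
```

```text
[ 520.61493937 -218.28772069  271.7322879 ] 28.0
scene 97 [509. -10.  54.]
scene 2 [584.  42.  46.]
158 [[603.  30.]
 [501.  15.]
 [528. -27.]
 [505.  -1.]
 [596.  46.]
 [514. -15.]] [33 15 30 21 33 26]
153 22 [5.5 2.8] -4.6 6.6
168 26 [5.9 3.8] -5.3 7.2
183 25 [5.7 3.2] -4.8 7.7
198 24 [5.8 3.2] -6.1 7.5
213 26 [6.  2.5] -7.7 7.4
228 28 [6.2 2.8] -4.7 7.5
243 31 [5.5 3.5] -5.6 7.6
-0.0376 0.0097 0.0062 -8.3
1 end [ 524.4 -257.7  265. ] 90.0
```

View pics/h.png

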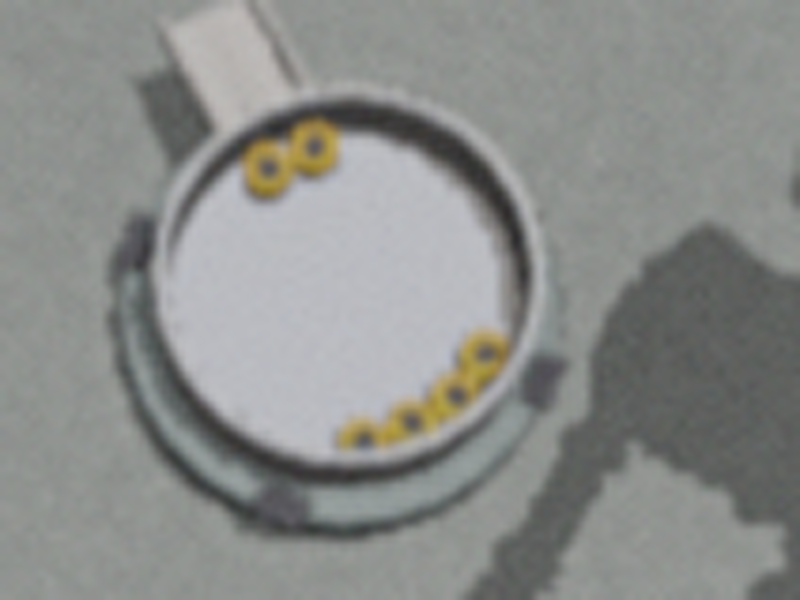

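All six bushings are in the bowl: two at upper left (270,165; 315,148) and four in a train along the bottom (360–485, 355–440). Each is at least one diameter from where it started. The rod is upright again, so back to the holder.

Request:
apply_moves(motion="-0.0195 0.005 0 -4; -0.0193 0.005 0 -3.9; 0 0 0 0; 0 0 0 0; 0 0 0 0")

```text
time: 28.78
tool_pos: [526.1, -255.8, 271.8]
tcp_rot: [3.141, -0.0, 1.568]
contact_force: [0.1, 0.1, -0.5]
grip_width: 22.0
finger_force: 30.0
```

```bash
python3 -c "
from tilt import *
s=bot.get_obs();print(s['tool_pos'],s['tcp_rot'],s['time']);tilt()"
```

```text
[ 526.06667083 -255.7713082   271.84722112] [ 3.14141372e+00 -3.20784407e-04  1.56775236e+00] 28.775
153 20 [6.2 4.2] -5.0 7.2
168 27 [5.4 3.6] -3.3 8.3
183 25 [6.4 4.7] -3.2 7.3
198 25 [5.4 3.9] -4.5 8.5
213 29 [5.6 3.9] -4.4 7.5
228 31 [6.1 3.6] -5.7 8.3
243 27 [5.7 4.3] -6.4 8.1
```

Request:
apply_moves(motion="-0.0022 -0.0015 0.02 0; 0 0 0.025 0; 0 0 0.02 0; 0 0 0.012 0; 0 0 0 0")

```text
time: 29.45
tool_pos: [524.1, -258.9, 194.2]
tcp_rot: [-3.141, -0.001, 1.567]
contact_force: [0.5, 0.1, -0.2]
grip_width: 21.9
finger_force: 30.0
```

Request:
apply_moves(motion="0 0 0.012 0; 0 0 0.012 0; 0 0 0.012 0; 0 0 0.004 0; 0 0 0.003 0; 0 0 0 0")

```text
time: 30.2
tool_pos: [524.3, -259.3, 151.7]
tcp_rot: [3.141, -0.0, 1.567]
contact_force: [0.2, 0.9, -0.8]
grip_width: 22.1
finger_force: 30.0
```

Request:
apply_moves(motion="0 0 0.0015 0; 0 0 0.0015 0; 0 0 0 0")

```text
time: 30.58
tool_pos: [524.3, -259.2, 148.7]
tcp_rot: [-3.142, -0.0, 1.567]
contact_force: [0.2, 0.1, -0.8]
grip_width: 21.9
finger_force: 30.0
```

Request:
apply_moves(motion="0 0 0 0; 0 0 0 0; 0 0 0 0", fingers=0.1)

```text
time: 30.95
tool_pos: [524.4, -259.3, 148.8]
tcp_rot: [3.141, 0.0, 1.567]
contact_force: [0.1, 0.7, -0.3]
grip_width: 47.0
finger_force: 0.0
```

Request:
apply_moves(motion="0 0 -0.03 0; 0 0 -0.04 0; 0 0 -0.04 0; 0.02 -0.01 0 0; 0.055 -0.01 0 0; 0.055 0 0 0; 0.05 0 0 0; 0 0 0 0")

```text
time: 31.95
tool_pos: [504.8, -76.3, 259.2]
tcp_rot: [3.141, -0.0, 1.571]
contact_force: [0.1, 0.1, -0.4]
grip_width: 50.6
finger_force: 0.0
```

```bash
python3 -c "
from plan import *
s=bot.get_obs();print(s['tool_pos'],s['time'])
for n in('top','scene'):
    W=cloud(bot.capture(n)).reshape(-1,3)
    for a,b in((75,105),(105,130),(140,160),(160,185),(185,200),(200,300)):
        x=W[(np.hypot(W[:,0]-524,W[:,1]+257)<28)&(W[:,2]>a)&(W[:,2]<b)]
        if len(x)>2: print(n,a,len(x),x.min(0).round(1),x.max(0).round(1))
# knob
    q=W[(np.hypot(W[:,0]-540,W[:,1]-255)<32)&(W[:,2]>105)]; print('bar',q.mean(0),cv2.minAreaRect(q[:,:2].astype(np.float32)))
plan([(524,-90,235,90),(540.2,255.4,200,205)],step=40)
"
```

```text
[504.8300056  -76.3106672  259.19236331] 31.95
top 75 6 [ 500.5 -279.1   75.2] [ 519.9 -256.6  100.7]
top 105 6 [ 519.2 -259.2  105.9] [ 524.2 -250.9  122.8]
top 140 32 [ 514.2 -267.4  141.5] [ 533.2 -246.1  159.6]
top 160 43 [ 514.1 -269.5  160.7] [ 532.9 -245.5  184.5]
top 185 83 [ 513.5 -269.6  185.5] [ 533.7 -247.   194.6]
bar [539.83695535 255.15449627 110.91838726] ((539.7632446289062, 255.24620056152344), (45.34454345703125, 13.955093383789062), 24.998943328857422)
scene 75 43 [ 523.  -276.5   75.8] [ 538.1 -251.3  104.5]
scene 105 34 [ 521.  -265.9  105.2] [ 532.9 -251.1  129.6]
scene 140 60 [ 515.4 -267.6  140.5] [ 538.  -246.2  159.1]
scene 160 90 [ 514.7 -268.8  160.2] [ 538.  -246.2  184.9]
scene 185 83 [ 514.3 -268.1  185.5] [ 536.8 -245.8  193.7]
bar [541.76814185 255.3277319  109.83550686] ((539.64306640625, 255.2395782470703), (46.84617233276367, 15.926413536071777), 24.22653579711914)
-0.0107 0.0189 0.024 -0.1; 0.0288 0.0013 0.0029 -9.6; 0.0282 0.0061 0.0029 -9.6; 0.0267 0.0107 0.0029 -9.6; 0.0246 0.015 0.0029 -9.6; 0.0217 0.0189 0.0029 -9.6; 0.0183 0.0223 0.0029 -9.6; 0.0143 0.025 0.0029 -9.6
0.0099 0.0271 0.0029 -9.6; 0.0053 0.0283 0.0029 -9.6; 0.0005 0.0288 0.003 -9.5; -0.0043 0.0285 0.0029 -9.6; -0.009 0.0274 0.003 -9.5
13 end [540.2 255.4 200. ] 205.0
```

```bash
python3 -c "
from plan import *
plan([(540,255.2,180,204.8)],step=40)"
```

```text
0.0279 0.0028 0.0066 -9.6; 0.027 0.0074 0.0066 -9.6; 0.0254 0.0118 0.0066 -9.6; 0.0231 0.0159 0.0066 -9.6; 0.0201 0.0195 0.0066 -9.6; 0.0165 0.0226 0.0066 -9.6; 0.0125 0.0251 0.0066 -9.6; 0.0082 0.0268 0.0066 -9.5
0.0036 0.0278 0.0065 -9.6; -0.001 0.028 0.0066 -9.5; -0.0057 0.0274 0.0065 -9.6; -0.0101 0.0262 0.0066 -9.5
12 end [539.9 255.2 180. ] 204.8
```

Request:
apply_moves(motion="0.0279 0.0028 0.0066 -9.6; 0.027 0.0074 0.0066 -9.6; 0.0254 0.0118 0.0066 -9.6; 0.0231 0.0159 0.0066 -9.6; 0.0201 0.0195 0.0066 -9.6; 0.0165 0.0226 0.0066 -9.6; 0.0125 0.0251 0.0066 -9.6; 0.0082 0.0268 0.0066 -9.5", fingers=0)

```text
time: 33.05
tool_pos: [529.3, 142.9, 205.5]
tcp_rot: [-3.141, 0.0, 2.909]
contact_force: [-0.1, -0.0, -0.7]
grip_width: 46.0
finger_force: 0.0
```

Request:
apply_moves(motion="0.0036 0.0278 0.0065 -9.6; -0.001 0.028 0.0066 -9.5; -0.0057 0.0274 0.0065 -9.6; -0.01 0.0262 0.0066 -9.5; 0 0 0 0; 0 0 0 0; 0 0 0 0")

```text
time: 33.92
tool_pos: [540.6, 253.8, 180.0]
tcp_rot: [-3.141, 0.0, -2.714]
contact_force: [-0.3, -0.3, 0.3]
grip_width: 46.3
finger_force: 0.0
```

```bash
python3 -c "
from plan import *
s=bot.get_obs();print(s['tool_pos'],np.degrees(s['tcp_rot']),s['time'])
plan([(540,255.2,s['tool_pos'][2],204.8)],step=40)"
```

```text
[540.61765832 253.8468571  180.02790381] [-1.79982788e+02  2.09739301e-02 -1.55485482e+02] 33.925
0 0.0015 -0 -0.3
1 end [540.  255.2 180. ] -155.2
```

Request:
apply_moves(motion="0 0.0013 0.03 0; 0 0 0.03 0; 0 0 0.025 0; 0 0 0.015 0; 0 0 0 0; 0 0 0 0")

```text
time: 34.67
tool_pos: [540.3, 256.4, 80.9]
tcp_rot: [-3.141, 0.002, -2.711]
contact_force: [-0.2, 0.1, -0.1]
grip_width: 45.8
finger_force: 0.0
```

Request:
apply_moves(motion="0 0 0 0; 0 0 0 0; 0 0 0 0; 0 0 0 0; 0 0 0 0", fingers=-1)

```text
time: 35.3
tool_pos: [539.9, 256.0, 79.9]
tcp_rot: [-3.141, 0.0, -2.711]
contact_force: [-0.0, -3.3, 2.2]
grip_width: 13.7
finger_force: 30.0
```

```bash
cat > k.py <<'E'
from h import *
s=bot.get_obs();print(s['tool_pos'],np.degrees(s['tcp_rot'][2]),s['time'],s['contact_force'].round(1),s['moment'].round(3),s['grip_width'],s['finger_force'])
E
python3 k.py
```

```text
[539.87480164 255.97335149  79.94486566] -155.3139557935342 35.3 [-0.  -3.3  2.2] [-0.506 -0.11   0.057] 13.720732700946114 29.973056316375732
```

Request:
apply_moves(motion="0 0 0 5.5; 0 0 0 5.5; 0 0 0 5.5; 0 0 0 6; 0 0 0 0")

```text
time: 35.92
tool_pos: [540.0, 255.7, 79.9]
tcp_rot: [-3.141, 0.001, -3.103]
contact_force: [1.0, -5.3, 2.4]
grip_width: 13.5
finger_force: 30.0
```

```bash
python3 k.py
```

```text
[539.96156083 255.67340417  79.94626462] -177.7702465988141 35.925 [ 1.  -5.3  2.4] [-0.83  -0.201  0.131] 13.48863084314819 29.973742067813873
```

Request:
apply_moves(motion="0 0 0 5.5; 0 0 0 5.5; 0 0 0 5.5; 0 0 0 6; 0 0 0 0")

```text
time: 36.55
tool_pos: [539.9, 255.3, 79.9]
tcp_rot: [-3.14, 0.001, 2.788]
contact_force: [0.5, -6.9, 2.6]
grip_width: 13.9
finger_force: 30.0
```

```bash
python3 k.py
```

```text
[539.91715463 255.3487677   79.93357093] 159.75367615469509 36.55 [ 0.5 -6.9  2.6] [-1.08  -0.208  0.107] 13.936655918281996 29.97366338968277
```

Request:
apply_moves(motion="0 0 0 5.5; 0 0 0 5.5; 0 0 0 5.5; 0 0 0 5; 0 0 0 0")

```text
time: 37.17
tool_pos: [539.8, 255.1, 79.9]
tcp_rot: [-3.14, 0.001, 2.413]
contact_force: [0.2, -6.9, 4.1]
grip_width: 13.8
finger_force: 30.0
```

```bash
python3 k.py; python3 -c "
from h import *
p=bot.capture('scene'); cv2.imwrite('pics/k.png',cv2.resize(p['img'][195:275,315:420],(800,600),interpolation=cv2.INTER_CUBIC))"
```

```text
[539.75750461 255.11397826  79.93392185] 138.2672016685594 37.175 [ 0.2 -6.9  4.1] [-1.339 -0.041  0.148] 13.753435360762666 29.97405767440796
```

View pics/k.png

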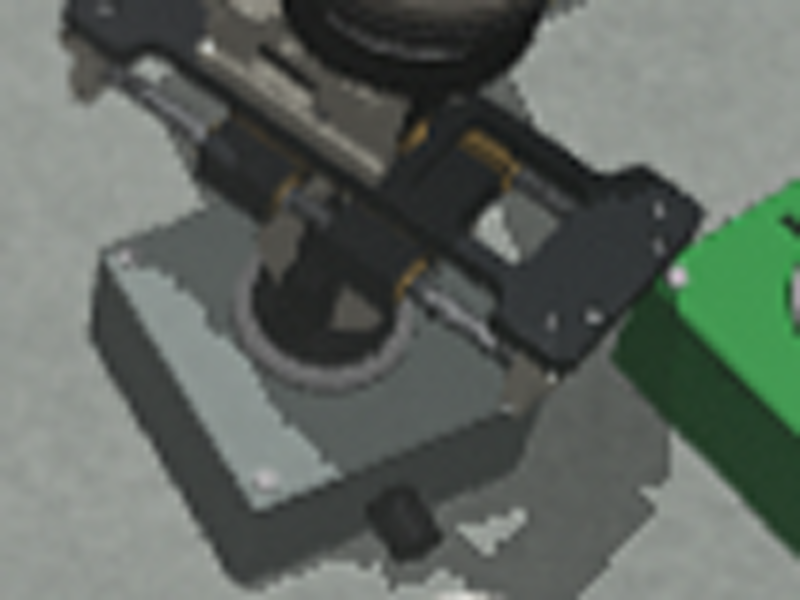

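Request:
apply_moves(motion="0 0 0 1; 0 0 0 0; 0 0 0 0")

```text
time: 37.6
tool_pos: [539.7, 255.1, 79.9]
tcp_rot: [-3.14, 0.001, 2.397]
contact_force: [-0.4, -7.7, 2.9]
grip_width: 13.7
finger_force: 30.0
```

```bash
python3 k.py; python3 -c "
from h import *
s=bot.get_obs();p=bot.capture('wrist'); cv2.imwrite('pics/w.png',cv2.convertScaleAbs(p['img'],alpha=1.6,beta=15))
a=s['tcp_rot']
from scipy.spatial.transform import Rotation as Ro
T=np.eye(4);T[:3,:3]=Ro.from_euler('xyz',a).as_matrix();T[:3,3]=s['tool_pos']
p['world_from_camera']=T@np.array(p['mount']);W=cloud(p);np.save('w.npy',W)
print(np.array(p['mount']).round(2).tolist())
q=W.reshape(-1,3);z=p['range_z'].ravel()>0
m=z&(np.hypot(q[:,0]-540,q[:,1]-255.2)<32)&(q[:,2]>103)&(q[:,2]<116);print(m.sum())
if m.sum()>20: print(q[m].mean(0),cv2.minAreaRect(q[m][:,:2].astype(np.float32)))
"
```

```text
[539.72168619 255.08234183  79.92453151] 137.32380447158639 37.6 [-0.4 -7.7  2.9] [-1.307 -0.096  0.088] 13.706490381994074 29.973561465740204
[[0.0, -0.96, -0.27, 71.78], [1.0, 0.0, -0.0, -1.28], [0.0, -0.27, 0.96, -157.9], [0.0, 0.0, 0.0, 1.0]]
2324
[534.2630226  258.17134756 109.60307619] ((536.1396484375, 253.64512634277344), (26.664518356323242, 46.873779296875), 34.52108383178711)
```

View pics/w.png

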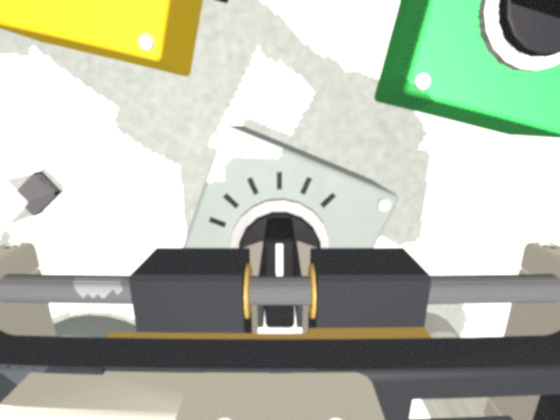

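The white line on the bar (column 280) points at the fourth mark (280,180). Marks run from the rest position, so that is the third stop, and the bar is square in the pads at 67.4° of turn. Handing in.

```bash
python3 -c "
from plant import bot
print(bot.close_job())"
```

```text
the job is handed in; nothing more can be done
None
```

The job is handed in: all six bushings were pushed about 20 mm or more from where they stood and are still in the bowl. The rod is back in its holder, and the knob is held at the third stop (67.4° of turn), at about 38 s of the 69 s allowed. The bushing distances come from camera estimates and an inferred match of which bushing is which.

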